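Punch-mark the coated test blocks and close the specimen tray

ROBOT

A 6-joint arm with a two-finger parallel gripper is mounted at the origin on the work surface. World frame = base frame: x ahead of the robot, y to its left, z up, the work surface at z = 0. Lengths are in mm, angles in rad, forces in N, time in s.
With the tool pointing down it reaches from about 325 to 925 mm from the base axis. Payload 3.1 kg.
Tool frame: the origin (TCP) lies midway between the tips of the shut fingers; the grasp point (between the pads) lies manip.grip_point_offset behind it (manip.grip_point_offset is the distance from the TCP to the grasp point, in mm); z points along the fingers, y is the line along which they close (so a half turn about z gives the same grasp; the last joint's range is limited). The gripper opens to 85 mm and grips with 20 to 120 N. Pads are 22 mm wide; open, the fingers measure 114 mm over their backs; the gripper's body (76 mm by 85 mm) begins 54 mm behind the grasp point. The pads swing forward as they close: fully open they stand 13 mm farther back than shut.
Start: joints at [1.109, 0.217, 1.613, -0, 1.311, -0.112], TCP at [214.176, 587.169, 231.3] pointing down, gripper open.
Joint ranges: [-2.75, 2.75], [-0.78, 2.1], [0.31, 2.55], [-1.13, 4.27], [0.13, 2.63], [-2.58, 2.58]. Speed limits (rad/s): [2.79, 2.79, 3.14, 3.14, 3.14, 3.14].

INTERFACE

Orientations are given as a unit quaternion [x, y, z, w].
In Python, from rig import manip gives the robot as it stands. Calls block until the motion is done:
- manip.reach(position, orientation): joint-space move of the TCP to a pose.
- manip.movel(position, ori=None, rate=150, f_stop=None): straight line of the TCP; ori=None keeps the orientation; rate is the mean speed in mm/s. With f_stop (N) it stops when the force on the tool has changed by that much, and returns True; else False.
- manip.move_joints(angles): joint-space move.
- manip.open_gripper() and manip.grasp(): open the fingers fully, or close them until they stop; the grip force is fixed at half the most.
- manip.pause(seconds).
- manip.inverse_kinematics(position, orientation): joint angles nearest the present ones, or None.
- manip.capture(name): name is "scene" or "top" or "wrist"; returns a dict with "pixels" (384x512x3 uint8, blue, green, red), "fovy" (degrees; the focal length in pixels is half the picture's height over the tangent of half this angle, whatever the lens; pixels are square), "cx", "cy" (the principal point, pixels), "rvec" (rotation vector, rad) and "tvec" (3), from world to camera coordinates, as OpenCV has them. Camera axes: x right, y down, z forward; pixel columns grow to the right and rows downward; lengths in mm; the calibration is good to about 2 mm. A picture is of the moment at which its call begins. There is no depth.
A pose or a line that the arm cannot do raises manip.PlanningError and nothing moves.
- manip.finish_job(): hands the job in; it is judged then, once.
Readings, each from a call of its own:
- manip.current_time_s(): time.
- manip.current_joint_positions(): joint angles.
- manip.current_joint_velocities(): joint speeds.
- manip.current_joint_efforts(): joint torques, N m.
- manip.current_ee_pos(): TCP position.
- manip.current_ee_rot(): TCP orientation.
- manip.current_force(): force on the tool from outside, world axes, zero at the start.
- manip.current_wrist_torque(): the same for the moment, N m.
- manip.current_finger_gap(): opening from 0.0 (shut) to 1.0 (fully open).
- manip.current_finger_force(): force on a finger pad.
Only numpy, scipy, OpenCV 4.12 (cv2) and the standard library are available. Lean on these libraries where they do the work, as an engineer would, in place of code of your own. Each camera call takes 0.05 s, during which the arm holds its last target. There are 200 camera calls.

TASK

Slide the tray's cover fully open and lay every painted test block on the bench flat in a nest of the tray, one to a nest, any block in any nest. When all are in, take the automatic punch and, holding it upright, press it straight down on the white spot in the middle of each block until its spring trips: first red, then yellow, then green, then blue, passing over colours that are not there. Then stand the punch upright on its pad again, slide the cover fully closed over the blocks, and leave the other things on the bench where they are.

Things in the scene. Friction and masses are not known exactly. Their poses are not given: they have to be found in the camera images.
- tray: Fixed tray. Origin: bench level under the middle nest; x away from the robot (yaw varies), y along the row of nests. Aluminium floor 8 mm high, 90 (x) by 260 mm (y). Blue side walls at y = +-134 mm, 8 mm thick, 30 mm high, from x = -45 to +135 mm. Grey locating blocks, 8 mm above the floor, at the corners of each nest; beside each nest the middle 44 mm (in x) is free for fingers.
- nest0 (a point): Nest 0: point on the tray floor at the middle of a 66 mm (tray x) by 46 mm (tray y) place for one block, its long side along tray x; nests are 76 mm apart; 8 mm above the bench. Axes as the tray's.
- nest1 (a point): Nest 1: point on the tray floor at the middle of a 66 mm (tray x) by 46 mm (tray y) place for one block, its long side along tray x; nests are 76 mm apart; 8 mm above the bench. Axes as the tray's.
- nest2 (a point): Nest 2: point on the tray floor at the middle of a 66 mm (tray x) by 46 mm (tray y) place for one block, its long side along tray x; nests are 76 mm apart; 8 mm above the bench. Axes as the tray's.
- cover (a joint): Clear flat cover of the tray, 90 x 276 mm, 4 mm thick, underside 30 mm above the bench. It slides along tray x: 0 = fully closed over the nests, 0.09 m = fully open (slid away from the robot, against its stop). Sliding friction about 1.5 N.
- cover_grip (a point): Middle of the top edge of the cover's black grip bar, 59 mm above the bench. The bar is 12 mm thick (along tray x), 60 mm long (along tray y) and stands 25 mm above the cover; pinch it from above across tray x. Axes as the tray's; moves with the cover.
- red_block: Red painted steel test block, loose, 60 mm (own x) by 40 mm (own y) by 14 mm tall, about 0.24 kg; origin: centre of its underside, z up. May be absent.
- yellow_block: Yellow painted steel test block, loose, 60 mm (own x) by 40 mm (own y) by 14 mm tall, about 0.24 kg; origin: centre of its underside, z up. May be absent.
- green_block: Green painted steel test block, loose, 60 mm (own x) by 40 mm (own y) by 14 mm tall, about 0.24 kg; origin: centre of its underside, z up. May be absent.
- blue_block: Blue painted steel test block, loose, 60 mm (own x) by 40 mm (own y) by 14 mm tall, about 0.24 kg; origin: centre of its underside, z up. May be absent.
- red_spot (a point): Centre of the white 18 mm spot in the middle of the top face of the red block (14 mm above its origin). Absent with its block.
- yellow_spot (a point): Centre of the white 18 mm spot in the middle of the top face of the yellow block (14 mm above its origin). Absent with its block.
- green_spot (a point): Centre of the white 18 mm spot in the middle of the top face of the green block (14 mm above its origin). Absent with its block.
- blue_spot (a point): Centre of the white 18 mm spot in the middle of the top face of the blue block (14 mm above its origin). Absent with its block.
- punch: Automatic punch, stands upright by itself, 115 mm tall, 0.22 kg. Origin: on its axis at the underside of the uncompressed foot; z up along the handle. Round orange handle, 26 mm in diameter, from 32 to 107 mm; dark cap, 22 mm in diameter, from 107 to 115 mm; steel foot below.
- punch_foot (a joint): How far the punch's foot is pressed into its handle, m: 0 at rest, 0.013 at the inner stop. The resistance begins at 4 N, rises to 16 N at 0.005, then the spring lets go and it falls away to 4 N at the stop; beyond 0.0105 it has tripped. It springs back and re-arms by itself when lifted.
- punch_tip (a point): Centre of the underside of the punch's foot, a steel disc 36 mm in diameter, 6 mm thick. The marking point is at its middle.
- pad: Fixed round black rubber pad with a yellow disc in its middle, where the punch stands: 76 mm in diameter, 6 mm thick; origin: centre of its underside.
- pad_top (a point): Centre of the pad's top face, 6 mm above the bench.
- flask: Bystander: glass conical flask, 80 mm wide, 120 mm tall; origin: centre of underside.
- jar: Bystander: glass jar with yellow cap, 64 mm wide, 100 mm tall; origin: centre of underside.
- cap: Bystander: yellow plastic cap, 40 mm wide, 16 mm tall; origin: centre of underside.
- tweezers: Bystander: steel tweezers lying flat, 130 mm long, 5 mm high; origin: middle.
Things that resemble listed ones, but are neither listed nor needed, are in the scene too. Of the things that look like the red_block, the smallest one is meant.

How it is judged (in metres and radians):
On the way, in this order (a step that is already met when the one before it is completed fails the run):
1. the cover is slid fully open (value of joint cover above 0.08 m), for 0.2 s.
2. every block present lies flat in a nest ((distance between red_block and nest0 below 0.007 m or distance between red_block and nest1 below 0.007 m or distance between red_block and nest2 below 0.007 m) and angle between each of red_block, yellow_block, green_block, blue_block's own z axis and vertical below 0.08 rad and (distance between yellow_block and nest0 below 0.007 m or distance between yellow_block and nest1 below 0.007 m or distance between yellow_block and nest2 below 0.007 m) and (distance between green_block and nest0 below 0.007 m or distance between green_block and nest1 below 0.007 m or distance between green_block and nest2 below 0.007 m) and (distance between blue_block and nest0 below 0.007 m or distance between blue_block and nest1 below 0.007 m or distance between blue_block and nest2 below 0.007 m) and contact force between the fingers and red_block below 0.1 N and contact force between the fingers and yellow_block below 0.1 N and contact force between the fingers and green_block below 0.1 N and contact force between the fingers and blue_block below 0.1 N), for 0.2 s.
3. with the red block in a nest, the upright punch is pressed on its white spot until it trips (its foot stays on the face while its handle's origin sinks 10 mm below) (z of punch in the frame of red_spot below -0.01 m and distance between punch_tip and red_spot below 0.0095 m and angle between the z axis of punch and the z axis of red_block, either way round below 0.15 rad and (distance between red_block and nest0 below 0.007 m or distance between red_block and nest1 below 0.007 m or distance between red_block and nest2 below 0.007 m) and angle between red_block's own z axis and vertical below 0.08 rad), for 0.05 s.
4. with the yellow block in a nest, the upright punch is pressed on its white spot until it trips (its foot stays on the face while its handle's origin sinks 10 mm below) (z of punch in the frame of yellow_spot below -0.01 m and distance between punch_tip and yellow_spot below 0.0095 m and angle between the z axis of punch and the z axis of yellow_block, either way round below 0.15 rad and (distance between yellow_block and nest0 below 0.007 m or distance between yellow_block and nest1 below 0.007 m or distance between yellow_block and nest2 below 0.007 m) and angle between yellow_block's own z axis and vertical below 0.08 rad), for 0.05 s.
5. with the green block in a nest, the upright punch is pressed on its white spot until it trips (its foot stays on the face while its handle's origin sinks 10 mm below) (z of punch in the frame of green_spot below -0.01 m and distance between punch_tip and green_spot below 0.0095 m and angle between the z axis of punch and the z axis of green_block, either way round below 0.15 rad and (distance between green_block and nest0 below 0.007 m or distance between green_block and nest1 below 0.007 m or distance between green_block and nest2 below 0.007 m) and angle between green_block's own z axis and vertical below 0.08 rad), for 0.05 s.
6. with the blue block in a nest, the upright punch is pressed on its white spot until it trips (its foot stays on the face while its handle's origin sinks 10 mm below) (z of punch in the frame of blue_spot below -0.01 m and distance between punch_tip and blue_spot below 0.0095 m and angle between the z axis of punch and the z axis of blue_block, either way round below 0.15 rad and (distance between blue_block and nest0 below 0.007 m or distance between blue_block and nest1 below 0.007 m or distance between blue_block and nest2 below 0.007 m) and angle between blue_block's own z axis and vertical below 0.08 rad), for 0.05 s.
7. the punch stands upright on its pad again, let go (distance between punch_tip and pad_top below 0.025 m and angle between punch's own z axis and vertical below 0.08 rad and z of punch_tip in the frame of pad_top below 0.004 m and contact force between the fingers and punch below 0.1 N), for 0.2 s.
At the end, for the whole second after the job is handed in: Every block present lies flat in a nest (within 7 mm of its middle, tilt under 0.08 rad), the cover is closed to within 5 mm, and the punch stands upright (tilt under 0.08 rad) and at rest on its pad, within 25 mm of the middle ((distance between red_block and nest0 below 0.007 m or distance between red_block and nest1 below 0.007 m or distance between red_block and nest2 below 0.007 m) and angle between each of red_block, yellow_block, green_block, blue_block, punch's own z axis and vertical below 0.08 rad and (distance between yellow_block and nest0 below 0.007 m or distance between yellow_block and nest1 below 0.007 m or distance between yellow_block and nest2 below 0.007 m) and (distance between green_block and nest0 below 0.007 m or distance between green_block and nest1 below 0.007 m or distance between green_block and nest2 below 0.007 m) and (distance between blue_block and nest0 below 0.007 m or distance between blue_block and nest1 below 0.007 m or distance between blue_block and nest2 below 0.007 m) and distance between punch_tip and pad_top below 0.025 m and z of punch_tip in the frame of pad_top below 0.004 m and value of joint cover below 0.005 m and value of joint punch_foot below 0.003 m and linear speed of punch below 0.02 m/s); the robot touches nothing.
It fails at once if a bystander is moved more than 50 mm (distance of any of flask, jar, cap, tweezers from where it was at the start of the episode above 0.05 m).
It fails at once if the flask or the jar is knocked over (angle between any of flask, jar's own z axis and vertical above 0.6 rad).
Of red_block, yellow_block, green_block, blue_block only 2 to 3 are there at a start; the rules pass over those that are not, and their reading is None.
At some moment in a run one of red_block, yellow_block, green_block, blue_block may be knocked a few centimetres aside while the robot is not near it.
It also fails if it takes over 210 s, if anything falls off the work surface, if the arm or the gripper's body presses on something with over 40 N, if the wrist force passes 120 N, or if a joint passes its speed limit or range.

## Working session

There is one attempt and no reset: what is moved stays moved. The work goes in short steps, each a Python script; the robot and the scene stay as the last script left them, time stands still between calls to the robot, and variables do not carry over. Pictures are saved under pics/ and viewed, at most 14 in all, crops included, and the job is handed in when it is done.

```bash
ls; mkdir -p pics
cat > h.py <<'E'
import numpy as np, cv2
from rig import manip
from scipy.spatial.transform import Rotation as R
def cam(n, save=None):
    c=manip.capture(n)
    if save: cv2.imwrite('pics/'+save+'.png', c['pixels'])
    return c
def K(c):
    f=192/np.tan(np.radians(c['fovy'])/2)
    return np.array([[f,0,c['cx']],[0,f,c['cy']],[0,0,1.]])
def px2w(c,uv,z):
    uv=np.atleast_2d(uv).astype(float)
    M=cv2.Rodrigues(np.array(c['rvec'],float))[0]; t=np.array(c['tvec'],float).ravel()
    o=-M.T@t; d=(np.c_[uv,np.ones(len(uv))]@np.linalg.inv(K(c)).T)@M
    return o+d*((z-o[2])/d[:,2])[:,None]
def w2px(c,P):
    return cv2.projectPoints(np.atleast_2d(P).astype(float),np.array(c['rvec'],float),np.array(c['tvec'],float),K(c),None)[0][:,0]
def down(yaw):
    # tool z down; tool y (closing line) at world angle yaw
    y=np.array([np.cos(yaw),np.sin(yaw),0]); z=np.array([0,0,-1.]); x=np.cross(y,z)
    return R.from_matrix(np.c_[x,y,z]).as_quat()
E
python3 - <<'E'
from h import *
for n in('top','scene'):
    c=cam(n,n+'0'); print(n,c['fovy'],c['cx'],c['cy'],c['rvec'],c['tvec'])
    cv2.imwrite('pics/'+n+'0b.png',cv2.resize(c['pixels'],(800,600),interpolation=cv2.INTER_CUBIC))
print(manip.grip_point_offset,manip.current_ee_rot(),manip.current_time_s(), down(0))
E
```

```text
pics
top 46.47793991100115 255.81956956416832 190.4894258544717 [ 2.13999097 -2.17044037  0.1493012 ] [   1.55953304  530.3327182  1558.32291984]
scene 44.024294248354316 249.308530519469 204.26141795688656 [ 2.40479983  0.99283225 -0.28522293] [-351.12300684 -267.47930204 1516.0662593 ]
18.700000000000003 [ 1.74002180e-01  9.84744660e-01 -1.04958421e-03 -3.05470648e-04] 0.1 [0.70710678 0.70710678 0.         0.        ]
```

View pics/top0b.png

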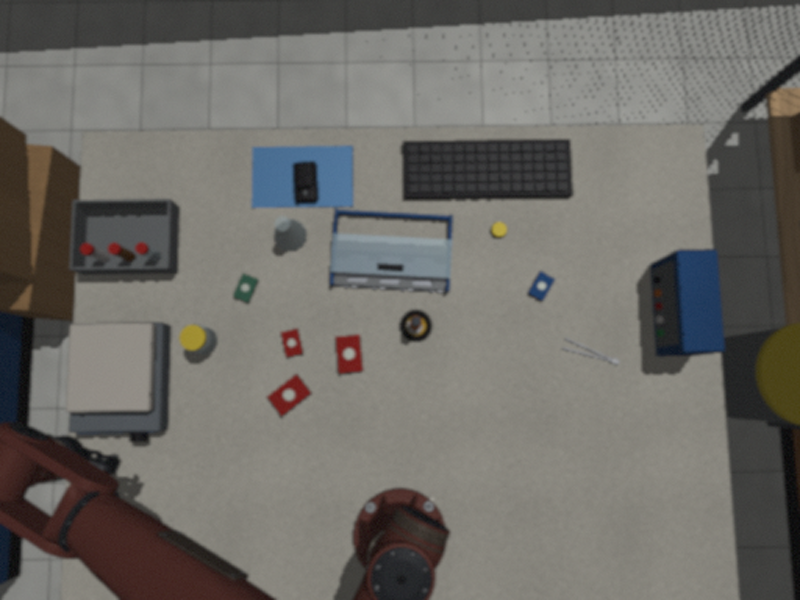

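View pics/scene0b.png

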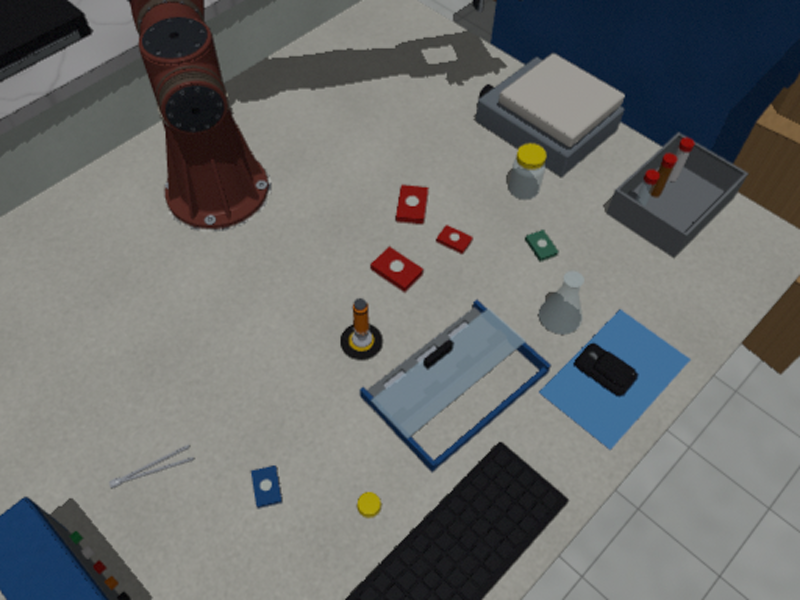

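The scene shows blocks in red, green and blue, and no yellow. The red candidates in top0b are at (292,343), (348,354) and (289,395). The first looks smallest, so I'll measure all three and confirm in a crop.

```bash
cat >> h.py <<'E'
def blobs(c,z=14,amin=40):
    """coloured block tops: (colour, centre uv, world centre, yaw of long side, size)"""
    h=cv2.cvtColor(c['pixels'],cv2.COLOR_BGR2HSV); out=[]
    for n,lo,hi in(('red',0,8),('green',60,90),('blue',105,120)):
        m=((h[...,0]>=lo)&(h[...,0]<=hi)|((n=='red')&(h[...,0]>172)))&(h[...,1]>110)&(h[...,2]>40)
        m=m.astype(np.uint8)
        for k in cv2.findContours(m,cv2.RETR_EXTERNAL,cv2.CHAIN_APPROX_NONE)[0]:
            if cv2.contourArea(k)<amin: continue
            W=px2w(c,k[:,0],z)[:,:2].astype(np.float32)
            r=cv2.minAreaRect(W); b=cv2.boxPoints(r); e=b[1]-b[0]; g=b[2]-b[1]
            if np.linalg.norm(g)>np.linalg.norm(e): e,g=g,e
            out.append((n,k[:,0].mean(0).round(1),np.round(r[0],1),round(float(np.arctan2(e[1],e[0])),3),(round(float(np.linalg.norm(e)),1),round(float(np.linalg.norm(g)),1))))
    return out
E
python3 - <<'E'
from h import *
for n in('top','scene'):
    c=cam(n); print(n); [print(b) for b in blobs(c) if np.hypot(*b[2])<900]
    p=c['pixels']
    if n=='top':
        cv2.imwrite('pics/c1.png',cv2.resize(p[125:275,145:305],(640,600),interpolation=cv2.INTER_CUBIC))
        cv2.imwrite('pics/c2.png',cv2.resize(p[125:215,195:305],(770,630),interpolation=cv2.INTER_CUBIC)[:600])
    else: cv2.imwrite('pics/c3.png',cv2.resize(p[180:305,215:360],(696,600),interpolation=cv2.INTER_CUBIC))
E
```

```text
top
('red', array([234. , 376.9]), array([-102.8,   79.3]), -0.016, (52.4, 37.6))
('red', array([256.9, 350.9]), array([-23.7,  -5.1]), -1.562, (151.9, 78.7))
('red', array([234. , 332.5]), array([39.5, 77.6]), -0.487, (34.6, 26.3))
('red', array([250.5, 320.1]), array([78.2, 16.6]), -1.273, (71.4, 38.6))
('red', array([ 71.5, 335.3]), array([ 11.5, 629.1]), 1.044, (707.0, 208.9))
('red', array([184.7, 252.6]), array([314.7, 249.3]), -0.908, (81.8, 52.8))
('red', array([222.9, 226.5]), array([405.7, 113.8]), 0.097, (82.0, 52.9))
('red', array([186.4, 219.2]), array([432.9, 244.4]), 0.204, (56.5, 36.3))
('blue', array([  1.8, 354.3]), array([-22.2, 872.1]), 0.061, (116.0, 17.2))
('blue', array([345.8, 182.7]), array([ 556.4, -332.7]), -0.55, (54.9, 32.6))
('blue', array([447.1, 193.1]), array([ 515.5, -696.8]), 0.011, (239.0, 102.4))
('blue', array([251. , 137.5]), array([728.1,   7. ]), 1.515, (268.6, 12.2))
('blue', array([193.8, 113.8]), array([826.8, 222. ]), 1.566, (229.2, 141.2))
scene
('red', array([253.5, 171.6]), array([406. , 105.8]), 0.089, (87.1, 62.2))
('red', array([290.3, 152.4]), array([435. , 235.3]), 0.208, (60.6, 44.7))
('red', array([263.3, 130.4]), array([316.2, 241.4]), -0.915, (94.8, 55.3))
('red', array([416.7, 112.8]), array([612.9, 641. ]), -1.195, (44.2, 27.4))
('red', array([138.1, 112.1]), array([-28.2,  19.5]), -0.628, (295.5, 201.4))
('red', array([122.1,  64.1]), array([-226.4,  110.3]), -0.282, (147.4, 142.6))
('red', array([112.8,  31.8]), array([-421.6,  208.5]), -0.477, (322.2, 165.7))
('red', array([87.9,  6. ]), array([-585.8,  207.2]), -0.919, (98.6, 39.9))
('green', array([346. , 156.5]), array([563.6, 341.6]), -0.399, (59.4, 39.0))
('blue', array([ 27.2, 359.6]), array([ 416. , -661.8]), -0.006, (218.9, 103.9))
('blue', array([169.9, 310.8]), array([ 558.6, -340. ]), -0.543, (60.2, 38.5))
('blue', array([294.5, 264. ]), array([643.5,  10.3]), 1.502, (284.4, 184.4))
```

View pics/c1.png

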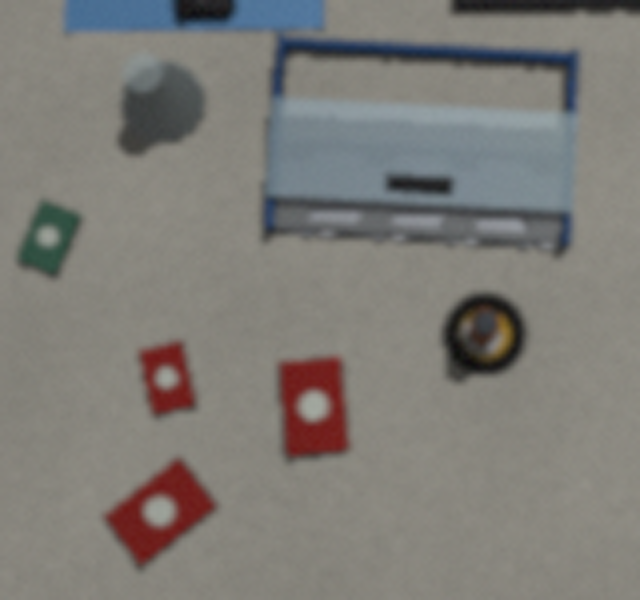

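View pics/c3.png

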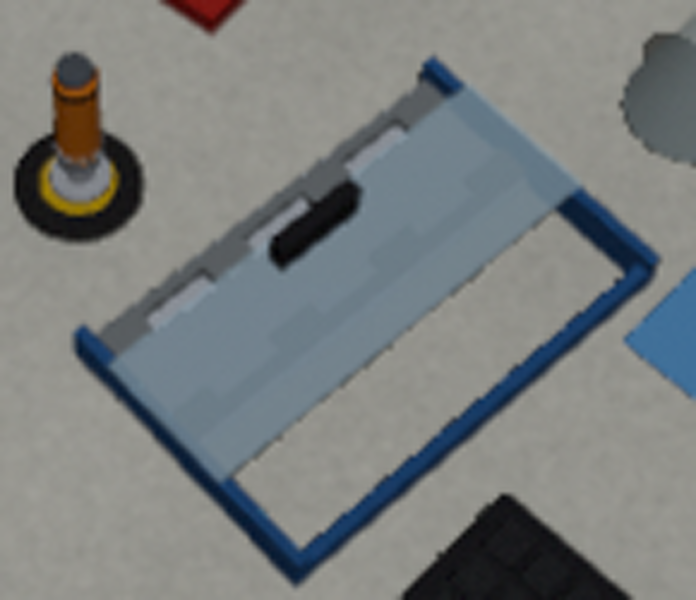

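The red candidates measure about 56x36 mm at top px (186,219), 82x53 at (223,226) and 82x53 at (185,253). The first fits the given 60x40 and is the smallest. In the c1 crop it is the small block at (167,378), which confirms it. The punch stands on its pad at c1 (485,332). The cover is nearly or fully closed. Next I'll take wrist views for accuracy.

Run:
```python
from h import *
c=cam('top')
W=px2w(c,[(215,135),(289.2,138.75),(211.5,183),(287,186)],30);print(W.round(1))
print('grip',px2w(c,(250,170.75),59).round(1),'pad/cap',px2w(c,(145+485/4,125+334/4),6).round(1),px2w(c,(145+487/4,125+325/4),115).round(1))
print(np.array(c['rvec']), (-cv2.Rodrigues(np.array(c['rvec']))[0].T@np.array(c['tvec'])).round())
yaw=np.arctan2(*(W[0]-W[1])[[1,0]]); print('yaw of tray y',yaw)
manip.reach([560,20,400],down(np.pi/2))
print(manip.current_joint_positions(),manip.current_time_s())
c=cam('wrist','w1'); print(c['fovy'],(-cv2.Rodrigues(np.array(c['rvec']))[0].T@np.array(c['tvec'])).round(), w2px(c,W).round())
```

```text
[[ 736.5  139.4   30. ]
 [ 719.  -130.    30. ]
 [ 560.3  152.4   30. ]
 [ 545.7 -117.9   30. ]]
grip [[597.7  13.8  59. ]] pad/cap [[468.1 -42.8   6. ]] [[465.6 -41.5 115. ]]
[ 2.13999097 -2.17044037  0.1493012 ] [ 319.    4. 1615.]
yaw of tray y 1.5057749471553838
[-8.83539764e-02 -7.12761862e-03  1.54808469e+00  3.49185619e-04
  1.60124868e+00 -1.66026491e+00] 2.6833
60.50266923695227 [481.  20. 542.] [[330. 243.]
 [172. 233.]
 [346. 140.]
 [171. 130.]]
```

View pics/w1.png

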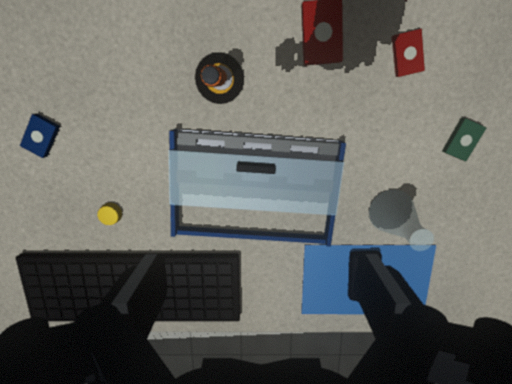

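Run:
```python
from h import *
p=cv2.imread('pics/w1.png')
cv2.imwrite('pics/w1c.png',cv2.resize(p[45:250,160:360],None,fx=2.92,fy=2.92,interpolation=cv2.INTER_CUBIC))
c=cam('wrist');np.save('w1cal.npy',np.r_[c['fovy'],c['cx'],c['cy'],np.ravel(c['rvec']),np.ravel(c['tvec'])])
```

```text
(no output)
```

View pics/w1c.png

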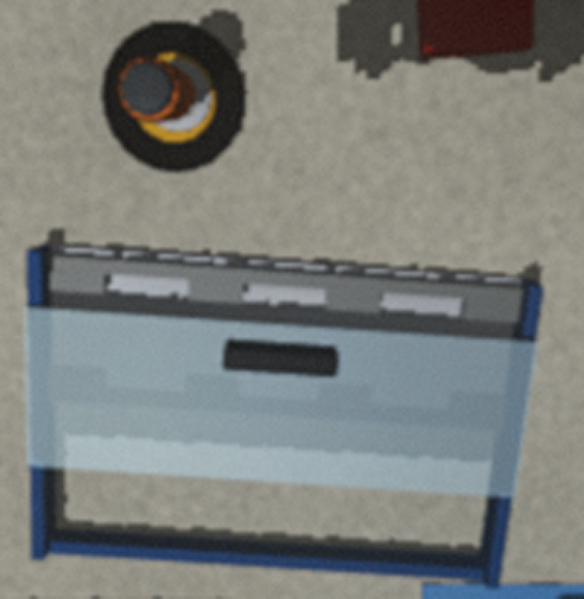

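Enlarged wrist view: tray wall top outer corners are at crop (27,250), (541,287), (33,558) and (500,586). The grip bar top is near (281,362), the punch cap at (148,88) and the pad at (175,97). The cover is partly open.

```bash
cat >> h.py <<'E'
def fit_tray(c,uv,P,x0=(600,14,-0.065)):
    from scipy.optimize import least_squares
    P=np.array(P,float)
    def T(q):
        s,k=np.sin(q[2]),np.cos(q[2]); return np.c_[q[0]+k*P[:,0]-s*P[:,1],q[1]+s*P[:,0]+k*P[:,1],P[:,2]]
    f=least_squares(lambda q:(w2px(c,T(q))-uv).ravel(),x0,x_scale=(1,1,.01))
    return f.x, f.fun.reshape(-1,2)
E
python3 - <<'E'
from h import *
a=np.load('w1cal.npy'); c=dict(fovy=a[0],cx=a[1],cy=a[2],rvec=a[3:6],tvec=a[6:9],pixels=cv2.imread('pics/w1.png'))
f=lambda u:np.array(u,float)/2.92+[160,45]
uv=f([(27,250),(541,287),(33,558),(500,586),(43,247),(526,283)])
P=[(-45,-138,30),(-45,138,30),(135,-138,30),(135,138,30),(-45,-130,30),(-45,130,30)]
q,r=fit_tray(c,uv,P); print(q,r.round(1).tolist())
g=px2w(c,f((281,362)),59)[0]; print('grip',g, 'pad',px2w(c,f((175,97)),6),'cap',px2w(c,f((148,88)),115))
d=R.from_euler('z',-q[2]).apply(g-np.r_[q[:2],0]); print('grip in tray',d)
for z in (34,): 
    for u in [(27,308),(537,341),(28,467),(511,496)]: print('cover corner',R.from_euler('z',-q[2]).apply(px2w(c,f(u),z)[0]-np.r_[q[:2],0]).round(1))
[print(b) for b in blobs(c)]
E
```

```text
[ 5.99290476e+02  1.35401712e+01 -6.70492790e-02] [[-0.6, -0.5], [1.2, -0.9], [-0.9, 0.3], [-0.2, 0.7], [-0.9, 0.9], [1.3, 0.1]]
grip [599.26834793  13.91313656  59.        ] pad [[469.03547477 -42.19944115   6.        ]] cap [[467.94563835 -40.66575087 115.        ]]
grip in tray [-4.70669679e-02  3.70644787e-01  5.90000000e+01]
cover corner [ -14.2 -136.5   34. ]
cover corner [-14.9 137.3  34. ]
cover corner [  76.2 -137.4   34. ]
cover corner [ 75.1 135.7  34. ]
('red', array([408.4,  52.3]), array([433.3, 238.9]), 0.232, (59.2, 42.6))
('red', array([322.1,  31.1]), array([405.4, 110. ]), 0.077, (84.4, 57.4))
('blue', array([310.4, 253.7]), array([790.5,  97.8]), 1.505, (476.1, 203.7))
('blue', array([341.5, 151.1]), array([581.1, 151.4]), -0.067, (28.0, 6.7))
('blue', array([171.9, 139.5]), array([ 562.9, -121.4]), -0.083, (29.2, 6.4))
('blue', array([ 37.9, 135.4]), array([ 556.7, -335. ]), -0.548, (58.9, 39.0))
```

```bash
cat >> h.py <<'E'
TR=np.array([599.3,13.5]); TY=-0.067
def tray(x,y,z): return np.r_[TR+R.from_euler('z',TY).as_matrix()[:2,:2]@[x,y],z]
E
python3 - <<'E'
from h import *
q=down(TY)
manip.reach(tray(0,0,110),q)
manip.movel(tray(0,0,40),rate=120,f_stop=15)
manip.grasp(); print('gap',manip.current_finger_gap())
print(manip.movel(tray(64,0,40),rate=60,f_stop=12), manip.current_ee_pos(), manip.current_force())
manip.pause(.3); manip.open_gripper()
manip.movel(tray(60,0,120),rate=150)
manip.reach([470,20,420],down(np.pi/2))
c=cam('wrist','w2'); print(manip.current_time_s())
np.save('w2cal.npy',np.r_[c['fovy'],c['cx'],c['cy'],np.ravel(c['rvec']),np.ravel(c['tvec'])])
for b in blobs(c): print(b)
cv2.imwrite('pics/w2b.png',cv2.resize(c['pixels'],(800,600),interpolation=cv2.INTER_CUBIC))
E
```

```text
gap 0.12597741798160353
True [659.49021307   9.36086635  40.4114756 ] [-1.27437299  0.05022349  4.20244272]
9.8
('red', array([396.3, 113.4]), array([432.6, 239.4]), 0.222, (59.7, 41.2))
('red', array([317.3,  95.8]), array([405.4, 110.2]), 0.087, (84.6, 56.7))
('red', array([409.9,  33.4]), array([315. , 245.7]), -0.915, (88.3, 56.8))
('blue', array([420. , 290.6]), array([767.3, 325.8]), -0.007, (38.2, 11.4))
('blue', array([333.4, 317.4]), array([820.1, 175.8]), -1.57, (153.4, 144.0))
('blue', array([333.1, 217.5]), array([614.3, 148.6]), -0.071, (90.8, 8.4))
('blue', array([179.5, 207.8]), array([ 596.2, -123.1]), -0.077, (91.0, 7.2))
('blue', array([ 56.1, 186.7]), array([ 556.1, -334.7]), -0.55, (58.5, 38.8))
```

View pics/w2b.png

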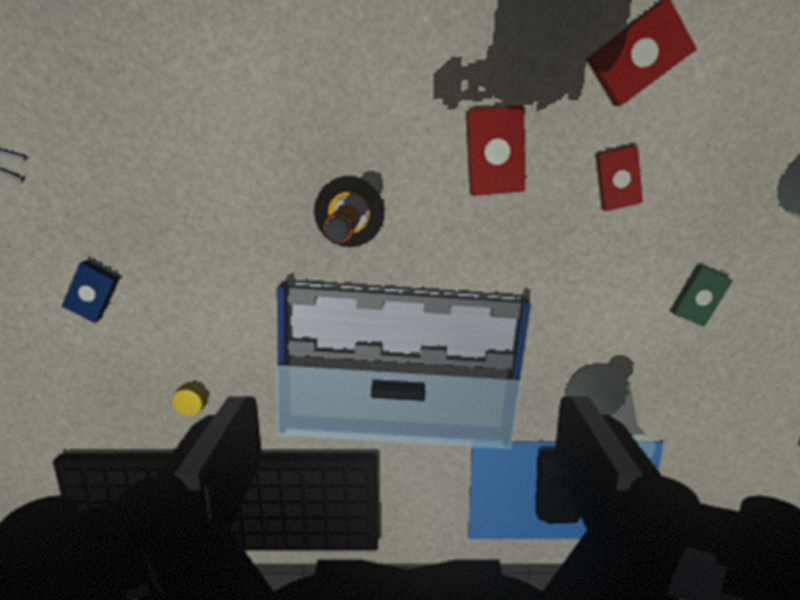

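Cover is fully open: nests exposed, bar at (398,390). The three blocks' spots are at red (621,179), green (703,298) and blue (87,293). I'll start picking with the blue.

```bash
sed -i "s/(h\[...,1\]>110)&/(h[...,1]>(70 if n=='green' else 110))\&/" h.py
cat >> h.py <<'E'
def look(save=None):
    manip.reach([470,20,420],down(np.pi/2)); return cam('wrist',save)
def find(c,col,z=14):
    b=[b for b in blobs(c,z) if b[0]==col and abs(b[4][0]-60)<7 and abs(b[4][1]-40)<6]
    return b
def best(pos,yaw):
    """down orientation with closing line at yaw (mod pi), wrist least turned"""
    o=[(abs(j[5]),q) for q in(down(yaw),down(yaw+np.pi)) for j in[manip.inverse_kinematics(pos,q)] if j is not None]
    return min(o,key=lambda t:t[0])[1]
def pick(b,z=5):
    x,y=b[2]; yaw=b[3]+np.pi/2
    q=best([x,y,z],yaw); manip.reach([x,y,90],q)
    print('pick stop',manip.movel([x,y,z],rate=130,f_stop=15)); manip.grasp()
    print('gap',manip.current_finger_gap(),manip.current_finger_force())
    manip.movel([x,y,110],rate=200)
def place(ny,z=17.5):
    p=tray(0,ny,110); q=best(p,TY+np.pi/2); manip.reach(p,q)
    print('place stop',manip.movel(tray(0,ny,z),rate=120,f_stop=20),manip.current_ee_pos().round(1) if hasattr(manip.current_ee_pos(),'round') else manip.current_ee_pos())
    manip.pause(.2); manip.open_gripper(); manip.movel(tray(0,ny,120),rate=200)
E
python3 - <<'E'
from h import *
c=cam('wrist'); print(find(c,'green'),find(c,'blue'),find(c,'red'))
pick(find(c,'blue')[0]); place(-76)
c=look('w3'); print(manip.current_time_s()); print([find(c,k) for k in('red','green')],find(c,'blue',22))
a=w2px(c,tray(0,0,16))[0].astype(int)
cv2.imwrite('pics/w3c.png',cv2.resize(c['pixels'][a[1]-50:a[1]+50,a[0]-90:a[0]+90],None,fx=4,fy=4,interpolation=cv2.INTER_CUBIC))
E
```

```text
[('green', array([449.3, 189.6]), array([561. , 347.9]), -0.389, (57.1, 38.9))] [('blue', array([ 56. , 186.8]), array([ 556.4, -334.8]), -0.549, (59.0, 38.7))] [('red', array([396.4, 113.5]), array([432.5, 239.7]), 0.23, (59.8, 41.1))]
pick stop False
gap 0.44476000751343636 61.000896692276
place stop False [595.2 -62.7  18.3]
20.525
[[('red', array([396.2, 112.9]), array([432.6, 239.6]), 0.224, (59.6, 40.9))], [('green', array([449.2, 188.9]), array([561.1, 348.1]), -0.39, (57.3, 38.3))]] [('blue', array([214.2, 208.6]), array([594.9, -61.8]), -0.054, (59.6, 38.9))]
```

View pics/w3c.png

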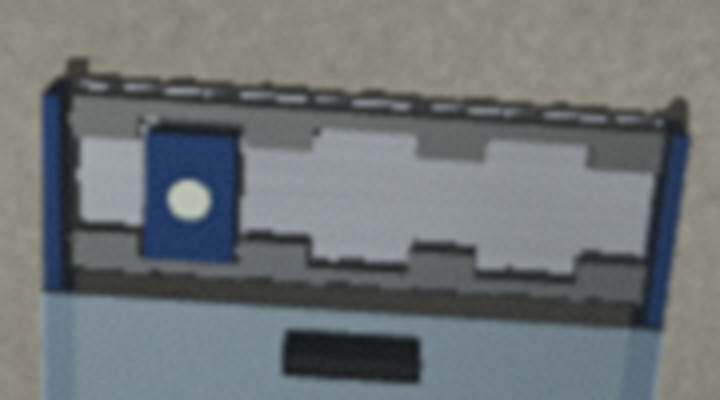

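Blue is seated in its nest (spot at crop (188,200)). Green is next, then red.

Run:
```python
from h import *
c=cam('wrist'); pick(find(c,'green')[0]); place(76)
c=look(); r=find(c,'red'); print(r)
r=[b for b in r if b[2][0]<530]; pick(r[0]); place(0,15.5)
c=look('w4'); print(manip.current_time_s(), tray(0,76,22),tray(0,0,22),tray(0,-76,22))
for k in('red','green','blue'): print(find(c,k,22))
a=w2px(c,tray(0,0,16))[0].astype(int)
cv2.imwrite('pics/w4c.png',cv2.resize(c['pixels'][a[1]-100:a[1]+50,a[0]-90:a[0]+90],None,fx=4,fy=4,interpolation=cv2.INTER_CUBIC))
np.save('w4cal.npy',np.r_[c['fovy'],c['cx'],c['cy'],np.ravel(c['rvec']),np.ravel(c['tvec']),a])
```

```text
pick stop False
gap 0.4442266147363308 61.0220468044281
place stop False [605.4  89.5  18.4]
[('red', array([396.3, 113.7]), array([432.6, 239.5]), 0.227, (59.7, 41.1))]
pick stop False
gap 0.44279116659998763 60.951948165893555
place stop False [599.9  13.5  15.7]
40.0083 [604.38819119  89.3294818   22.        ] [599.3  13.5  22. ] [594.21180881 -62.3294818   22.        ]
[('red', array([257.2, 210.6]), array([598.1,  13.3]), -0.068, (60.8, 39.3))]
[('green', array([299.8, 213.7]), array([604.2,  88.4]), -0.057, (59.0, 38.4))]
[('blue', array([215.4, 208.6]), array([594.1, -59.1]), -0.086, (59.5, 38.8))]
```

View pics/w4c.png

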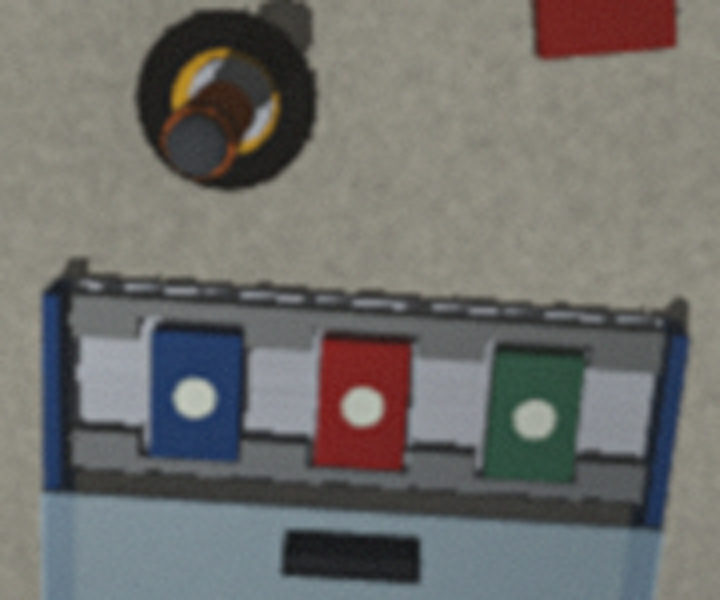

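All three blocks lie in their nests: blue (195,399), red (362,407), green (535,420). The punch cap is at (197,146) and the pad at (228,98). Now I'll take the punch and press red.

```bash
cat >> h.py <<'E'
PZ=56  # TCP height at punch grasp (punch foot at z=6)
def press(xy,q,zc):
    """zc = TCP height when foot touches the face"""
    manip.reach([*xy,zc+25],q); manip.movel([*xy,zc+4],rate=100)
    f0=manip.current_force()[2]
    s=manip.movel([*xy,zc-15],rate=25,f_stop=28)
    print('press',s,'z rel',round(manip.current_ee_pos()[2]-zc,2),'dF',round(manip.current_force()[2]-f0,1))
    manip.pause(.3); print('hold dF',round(manip.current_force()[2]-f0,1))
    manip.movel([*xy,zc+25],rate=80)
E
python3 - <<'E'
from h import *
a=np.load('w4cal.npy'); c=dict(fovy=a[0],cx=a[1],cy=a[2],rvec=a[3:6],tvec=a[6:9])
f=lambda u:np.array(u,float)/4+a[9:]-[90,100]
S=dict(zip(('blue','red','green'),px2w(c,f([(195,399),(362,407),(535,420)]),22)[:,:2])); print(S)
print('cap',px2w(c,f((197,146)),121),'pad',px2w(c,f((228,98)),6))
np.savez('S.npz',**S)
P=np.array([468.3,-41.3]); q=best([*P,PZ],TY+np.pi/2)
manip.reach([*P,160],q); print(manip.movel([*P,PZ],rate=80,f_stop=8)); manip.grasp()
print('gap',manip.current_finger_gap(),manip.current_ee_pos())
manip.movel([*P,130],rate=120)
xy=(S['red']+tray(0,0,0)[:2])/2
press(xy,q,PZ+16)
print(manip.current_time_s()); manip.movel([*(xy-[60,0]),200],rate=200); c=cam('wrist','w5'); 
cv2.imwrite('pics/w5b.png',cv2.resize(c['pixels'],(800,600),interpolation=cv2.INTER_CUBIC))
for k in('red','green','blue'): print(find(c,k,22))
E
```

```text
{'blue': array([596.4576786 , -58.99390821]), 'red': array([600.21797475,  14.1191087 ]), 'green': array([606.35596734,  90.26685343])}
cap [[467.87992353 -40.10612188 121.        ]] pad [[467.65370386 -41.83384622   6.        ]]
False
gap 0.28906213727902125 [468.41117536 -41.24388474  56.2604202 ]
press False z rel -12.45 dF 10.6
hold dF 10.8
48.2667
[('red', array([256.9, 105.7]), array([599.6,  13.4]), -0.071, (58.3, 39.1))]
[('green', array([176.6, 104.5]), array([605.5,  88.1]), -0.068, (58.2, 40.5))]
[('blue', array([334.6, 104.7]), array([595.7, -59.5]), -0.067, (58.1, 39.5))]
```

View pics/w5b.png

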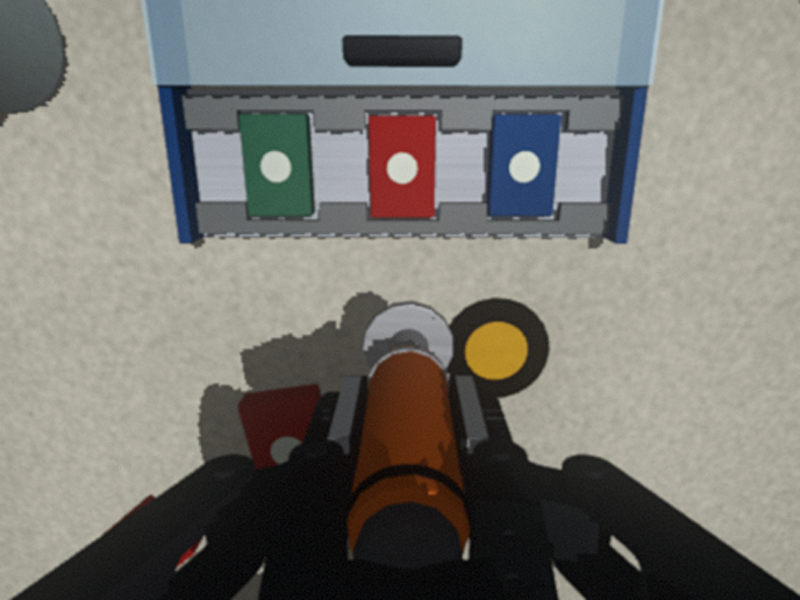

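The foot and handle look straight in the grip, and the blocks stayed put. I'll check that the punch hasn't slipped by projecting the expected foot position.

Run:
```python
from h import *
c=cam('wrist'); e=np.array(manip.current_ee_pos())
for d in (50.3,45,40): 
    t=np.linspace(0,2*np.pi,40); ring=np.c_[18*np.cos(t),18*np.sin(t),0*t]+e-[0,0,d]
    w=w2px(c,ring)*1.5625; print(d,w.min(0).round(),w.max(0).round())
    print(' topring',(w2px(c,ring+[0,0,6])*1.5625).max(0).round())
p=cv2.resize(c['pixels'],None,fx=1.5625,fy=1.5625); g=c['pixels'][:,:,:].mean(2)
cv2.imwrite('pics/w6.png',cv2.resize(c['pixels'][175:375,190:350],None,fx=3,fy=3,interpolation=cv2.INTER_CUBIC))
```

```text
50.3 [362. 298.] [451. 380.]
 topring [453. 387.]
45 [361. 302.] [452. 386.]
 topring [454. 393.]
40 [360. 306.] [453. 392.]
 topring [455. 400.]
```

Run:
```python
from h import *
S=np.load('S.npz'); xy=(S['red']+tray(0,0,0)[:2])/2; q=manip.current_ee_rot(); zc=PZ+16
manip.movel([*xy,zc+25],ori=q,rate=150); manip.movel([*xy,zc+2],rate=80); f0=manip.current_force()[2]
for d in range(1,-19,-1):
    s=manip.movel([*xy,zc+d],rate=25,f_stop=28); df=manip.current_force()[2]-f0
    print(d,round(manip.current_ee_pos()[2]-zc,2),round(df,1))
    if df>30 or s: break
manip.pause(.2)
manip.movel([*xy,zc+25],rate=80); print(manip.current_time_s())
```

```text
1 0.94 0.5
0 0.41 1.5
-1 -0.21 5.8
-2 -1.07 8.2
-3 -1.78 9.4
-4 -2.52 10.1
-5 -3.33 11.5
-6 -4.23 11.7
-7 -5.19 12.0
-8 -6.24 10.8
-9 -7.42 10.6
-10 -8.69 9.4
-11 -10.01 7.6
-12 -11.48 6.5
-13 -12.41 8.2
-14 -12.53 12.5
-15 -12.67 15.2
-16 -12.77 20.0
-17 -12.8 24.3
-18 -12.94 27.8
56.3917
```

The force curve shows a full trip, down to the inner stop at about -12.5 mm, with no slip. Now green, then blue, then the punch back on its pad.

```bash
sed -i 's/zc-15\]/zc-16]/' h.py
python3 - <<'E'
from h import *
q=manip.current_ee_rot(); zc=PZ+16
for k,xy in(('green',[605.8,89]),('blue',[595.9,-59.3])):
    press(xy,q,zc)
P=np.array([468.3,-41.3])
manip.movel([*P,110],rate=150); manip.movel([*P,PZ+5],rate=80)
print('down',manip.movel([*P,PZ-.5],rate=20,f_stop=4),manip.current_ee_pos())
manip.pause(.2); manip.open_gripper(); manip.pause(.2); manip.movel([*P,175],rate=100)
c=look('w7'); print(manip.current_time_s())
for k in('red','green','blue'): print(find(c,k,22))
a=w2px(c,tray(0,0,16))[0].astype(int)
cv2.imwrite('pics/w7c.png',cv2.resize(c['pixels'][a[1]-100:a[1]+50,a[0]-90:a[0]+90],None,fx=4,fy=4,interpolation=cv2.INTER_CUBIC))
E
```

```text
press False z rel -12.62 dF 13.0
hold dF 13.8
press False z rel -12.63 dF 13.3
hold dF 13.0
down False [469.11483622 -41.4995124   56.3069348 ]
69.2
[('red', array([257.1, 210.4]), array([598.1,  13.2]), -0.068, (60.9, 39.4))]
[('green', array([299.9, 213.6]), array([604.4,  88.5]), -0.061, (58.9, 38.3))]
[('blue', array([215.7, 208.2]), array([593.8, -58.5]), -0.052, (59.9, 38.4))]
```

View pics/w7c.png

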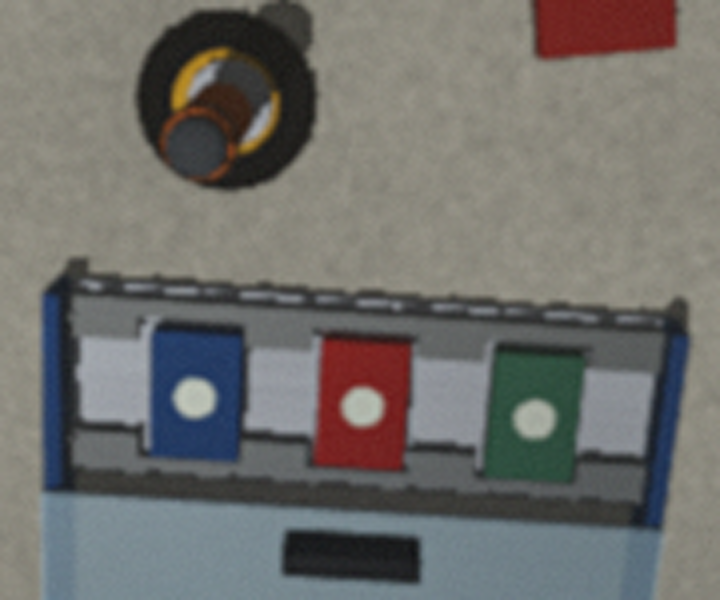

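The punch stands upright on the pad (cap (197,146)) and the blocks are in place. Now closing the cover.

Run:
```python
from h import *
q=down(TY)
manip.reach(tray(60,0,120),q); manip.movel(tray(60,0,40),rate=120,f_stop=15); manip.grasp(); print('gap',manip.current_finger_gap())
print(manip.movel(tray(-35,0,40),rate=60,f_stop=12), manip.current_ee_pos(), manip.current_force())
manip.pause(.3); manip.open_gripper(); manip.movel(tray(-30,0,130),rate=120)
c=look('w8'); print(manip.current_time_s())
a=w2px(c,tray(0,0,16))[0].astype(int)
cv2.imwrite('pics/w8c.png',cv2.resize(c['pixels'][a[1]-100:a[1]+50,a[0]-90:a[0]+90],None,fx=4,fy=4,interpolation=cv2.INTER_CUBIC))
```

```text
gap 0.12228734869133871
True [569.73508303  15.60487102  40.35758915] [0.81899873 0.37781457 1.3276657 ]
76.975
```

View pics/w8c.png

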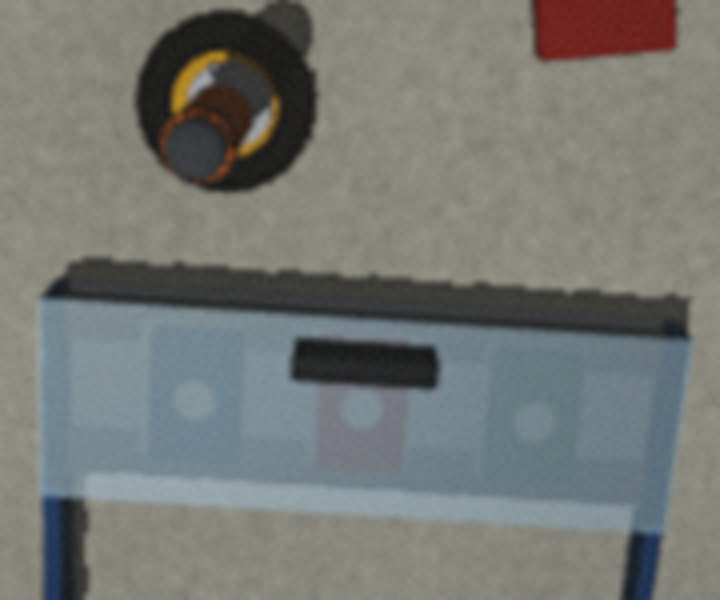

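The cover hit its closed stop after about 90 mm of travel, with the blocks visible beneath it and the punch standing.

```bash
python3 -c "
from h import *
print(manip.finish_job())"
```

```text
the job is handed in; nothing more can be done
None
```

I handed the job in after about 77 s of robot time: red, green and blue (no yellow on the bench) are in their nests and punched in that order, the punch is back on its pad and the cover is closed; no verdict was shown.

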